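Index the cheese turntable and lock it

ROBOT

A 6-joint arm with a two-finger parallel gripper is mounted at the origin on the work surface. World frame = base frame: x ahead of the robot, y to its left, z up, the work surface at z = 0. Lengths are in mm, angles in degrees, forces in N, time in s.
With the tool pointing down it reaches from about 300 to 850 mm from the base axis. Payload 4.2 kg.
Tool frame: the origin (TCP) lies on the centre line of the jaws, within the pads' length; the fingertips stand 14 mm ahead of it and the grasp point (between the pads) lies 5 mm behind it (env.finger_overhang is the z of the fingertips in the tool frame, in mm); z points along the fingers, y is the line along which they close (so a half turn about z gives the same grasp; the last joint's range is limited). The gripper opens to 91 mm and grips with 3 to 60 N. Pads are 32 mm wide; open, the fingers measure 118 mm over their backs; the gripper's body (76 mm by 178 mm) begins 60 mm behind the grasp point.
Start: joints at [-72.078, 18.312, 89.639, -0, 72.044, -1.146], TCP at [187.851, -543.468, 189.876] pointing down, gripper open.
Joint ranges: [-177.97, 177.97], [-48.28, 115.42], [12.27, 149.76], [-77.06, 257.06], [2.81, 150.46], [-146.56, 146.56]. Speed limits (degrees/s): [147.25, 147.25, 180, 180, 180, 180].

INTERFACE

Orientations are given as [roll, pitch, yaw] about the fixed x, y, z axes, in that order (R = Rz(yaw) Ry(pitch) Rx(roll)).
In Python, from workcell import sensors, viewer, env gives the robot as it stands. The module is installed in compiled form; this text tells all that it offers.
- The arm moves only by the tool step_arm, never from a script. Its argument "plan" is one flat list of numbers, 6 for each row, row after row: the shift along the tool's x, y, z in cm, then the turn, a rotation vector about the tool's x, y, z in rad. In form: [x, y, z, wx, wy, wz, x, y, z, wx, wy, wz, ...]. A call has 1 to 5 rows; each row shifts and turns the commanded pose from where the row before left it, along the tool's axes as they then stand; what a row does not reach is not made up. A row lasts 1/12 s, in which the tool goes at most 41.7 mm and 7.16 degrees, less where a joint would pass 70% of its speed; a pose out of reach is approached as far as the arm can. A call is refused whole if a number of a shift passes 4.17 or a number of a turn 0.125, either way. A call with a gripper value outside its range is refused whole. "hand" is the finger opening in cm, from 0 to 9.12, set as the call begins (left out, the last holds). The fingers move at their own pace and stop on an object; "newtons" is the grip in N (left out, the last holds). Time passes only in rows, so rows that do not move let the fingers close. It gives the time, the measured TCP pose, the force, the opening and the grip force at its end, in the units of the state.
- sensors.state(): the state, without advancing time (a new reading comes with each control period).
- viewer.grab_frame(name): name is "scene" or "top" or "wrist"; returns a dict with "img" (384x512x3 uint8, red, green, blue), "fx", "fy", "cx", "cy" (pixels), "k1" (the pictures are not rectified: a ray, as slopes to the right and down, at radius r is drawn at 1 + k1 r^2 times it, then the intrinsics apply), "position" and "attitude" of the camera in the world. Camera axes: x right, y down, z forward; pixel columns grow to the right and rows downward; lengths in mm; the calibration is good to about 2 mm. A picture is of the moment at which its call begins. There is no depth.
- env.job_done(): hands the job in; it is judged then, once.
Trained networks look in a picture, given as the dict that the camera call returned (one of the last four; its "shot" number tells which), for a name from the list of things; names that differ only in an ending like _2 or _b are one class to them, and where a whole thing is asked for, a point or a joint stands for the part that bears it (a point fixed in the world has none). Each returns a list of dicts, best first, with "score" (0 to 1); they miss things now and then, are a little off and sometimes report something else, mostly with a low value. They report only what shows in the picture. A call takes as long as a camera call. They do not tell look-alikes from the thing itself.
- viewer.boxes_of(name, picture): "location" ([column, row] in pixels, amid what is visible of it).
- viewer.pinpoint(name, picture): "location" ([column, row] in pixels: a listed point, or the origin of a listed thing).
The state is a dict: "time_s": time; "qpos": joint angles; "qvel": joint speeds; "effort": joint torques, N m; "ee_pos": TCP position; "ee_rot": TCP orientation; "force": force on the tool from outside, world axes, zero at the start; "torque": the same for the moment, N m; "gripper_width": finger opening in mm; "gripper_force": force on a finger pad.
Only numpy, scipy, OpenCV 4.12 (cv2) and the standard library are available. Lean on these libraries where they do the work, as an engineer would, in place of code of your own. Each camera call takes 0.05 s, during which the arm holds its last target. There are 200 camera calls.

TASK

Get the cheese turntable ready for the next cut: push the platter round counter-clockwise (seen from above) by its upright pegs until it comes gently to rest against the index stop, then push the lock fully home into the platter's slot. Feel for the stop and do not force the platter or the lock; leave the cheese where it sits on the platter, leave the jar, spatula and cup beside it alone, and finish with your hand off the turntable.

Things in the scene. Friction and masses are not known exactly. Their poses are not given: they have to be found in the camera images.
- base: Fixed steel base of the turntable: a plate 250 x 350 x 12 mm, from y = -125 to +225 mm, with a pedestal under the platter. Origin on the table, on the platter's turning axis. Its +y points roughly at the bracket that stands on the plate with the index stop and the lock. If platter and base (with bracket, stop, lock) press on each other with more than 18 N, the job is failed.
- knob_about (a point): Point of the base 200 mm from the axis along its +y, 90 mm above the table: only about where the lock's knob is. The bracket was clamped by hand: it is swivelled about the platter's axis by an unknown, unmeasured angle of up to 0.22 rad either way from here (up to 44 mm sideways at the knob) and does not move. The platter, once against the stop, shows its true direction.
- platter: Round platter, 260 mm diameter, 20 mm thick, wooden middle, aluminium rim; turns about a vertical axis, stays where it is left (friction about 0.2 N m). Origin on the axis at its underside, 50 mm above the table; top at 70 mm. Its +y points at the slot in its rim. It starts 0.5 to 1.2 rad clockwise (from above) of the base's +y; turned counter-clockwise it comes hard against the stop.
- slot (a point): Mouth of the slot in the platter's rim, 130 mm from the axis, at the top of the platter: 16 mm wide, 20 mm deep, open outwards. A small dark dog, 12 mm wide, sticks out of the rim to radius 146 mm, 16 degrees clockwise of the slot; it meets the dark stop block on the bracket (radius 134 to 152 mm, up to 70 mm above the table), and then the slot faces the lock exactly.
- peg (a point): Top of one of the platter's four like steel pegs, for pushing: 14 mm diameter, upright, from 70 to 110 mm above the table, 114 mm from the axis. This one stands 135 degrees counter-clockwise (from above) of the slot; the others at 45, 225 and 315 degrees.
- lock (a joint): Sliding lock on the bracket; moves level, straight at the axis: 0 = out (start), 0.024 m = fully home. Friction about 2 N, stays put. Push its upright black knob: 18 mm diameter, 66 to 115 mm above the table, centre 200 mm from the axis when out, 176 mm when home. Its 12 mm wide flat tongue jams on the platter's rim after about 6 mm unless the slot faces it within 2 mm.
- cheese: Loose cheese wheel, 150 mm diameter, 55 mm high, about 1 kg, lying on the middle of the platter (its top about 125 mm above the table). Origin at the centre of its underside.
- jar: Bystander: small jar, 60 mm diameter, 75 mm high, on the table on the far side of the turntable. Origin under its centre.
- spatula: Bystander: spatula lying on the table on the far side of the turntable. Origin near its middle, underside.
- cup: Bystander: white cup, 68 mm diameter, 50 mm high, on the table to the right of the turntable (on the side away from the lock). Origin under its centre.
Mind the look-alikes: they are no part of the job. What is shaped like the cheese but blue, turquoise or yellow is not meant.

How it is judged:
By the outcome, as a careful person would: the job done as asked, in the order asked, and still so for the second after the job is handed in, with the robot touching nothing.
It also fails if it takes over 54 s, if anything falls off the work surface, if the arm or the gripper's body presses on something with over 40 N, if the wrist force passes 120 N, or if a joint passes its speed limit or range.

## Working session

There is one attempt and no reset: what is moved stays moved. The work goes in short steps, Python scripts to look and compute and a tool call to move; the robot and the scene stay as the last step left them, time stands still between calls to the robot, and variables do not carry over. Pictures are saved under pics/ and viewed, at most 10 in all, crops included, and the job is handed in when it is done.

Besides the shell and the picture viewer there is one more tool, called after "Request:" as name(argument=value, ...) on one line, values as JSON. step_arm: Moves the arm, as the interface text tells. Its arguments: {"type":"object","properties":{"plan":{"type":"array","items":{"type":"number"}},"hand":{"type":"number"},"newtons":{"type":"number"}},"required":["plan"]}

```bash
mkdir -p pics; cat > h.py <<'E'
import numpy as np, cv2
from workcell import sensors, viewer, env
from scipy.spatial.transform import Rotation as R
def ray(p,uv):
    x=np.array([(uv[0]-p['cx'])/p['fx'],(uv[1]-p['cy'])/p['fy']]); s=x.copy()
    for _ in range(20): s=x/(1+p['k1']*(s@s))
    a=np.array(p['attitude'],float)
    M=a if a.shape==(3,3) else R.from_euler('xyz',a,degrees=True).as_matrix()
    return M@np.array([s[0],s[1],1.])
def at(p,uv,z):
    d=ray(p,uv); o=np.array(p['position'],float); return (o+d*(z-o[2])/d[2]).round(1)
E
cat > a.py <<'E'
from h import *
Z=dict(base=0,platter=50,slot=70,peg=110,knob_about=90,lock=90,cheese=70,jar=0,spatula=0,cup=0)
ims=[]
for c in ['scene','top']:
    p=viewer.grab_frame(c); ims.append(p['img']); print(c,p['position'],p['attitude'],p['k1'])
    for n,z in Z.items():
        try: print(n,[(np.round(d['location']).tolist(),round(d['score'],2),at(p,d['location'],z)[:2].tolist()) for d in viewer.pinpoint(n,p)[:5]])
        except Exception as e: print(n,e)
    cv2.imwrite(f'pics/{c}0.png',p['img'][:,:,::-1])
print(sensors.state())
E
python3 a.py
```

```text
scene [1258.65012839  437.57591888  902.8196287 ] [-133.26536973   -0.32252378  123.57694214] -0.04750230497069951
base []
platter [([229.0, 210.0], 0.9, [592.7, -100.1])]
slot [([256.0, 234.0], 0.76, [643.8, 33.3]), ([239.0, 271.0], 0.25, [775.4, 69.1])]
peg [([237.0, 174.0], 0.72, [494.4, -137.2])]
knob_about [([295.0, 210.0], 0.77, [516.5, 86.5])]
lock it knows: base, cheese, cup, jar, knob_about, peg, platter, slot, spatula
cheese [([353.0, 252.0], 0.84, [551.0, 290.1]), ([326.0, 295.0], 0.81, [716.7, 289.7]), ([233.0, 203.0], 0.74, [577.6, -95.7])]
jar [([187.0, 254.0], 0.75, [772.1, -124.5])]
spatula [([294.0, 210.0], 0.73, [434.6, 44.8]), ([242.0, 271.0], 0.69, [730.0, 43.4])]
cup [([161.0, 211.0], 0.88, [683.0, -314.6])]
top [ 379.33341085  -47.34918441 1030.54864186] [-169.76588958   -0.55956407  -89.23960766] -0.007690500257988854
base []
platter []
slot [([227.0, 165.0], 0.83, [643.6, 19.5])]
peg [([285.0, 223.0], 0.59, [482.2, -136.8])]
knob_about [([198.0, 210.0], 0.59, [515.2, 89.6])]
lock it knows: base, cheese, cup, jar, knob_about, peg, platter, slot, spatula
cheese 
[... 361 characters left out ...]
.36, [603.0, -97.2])]
{'time_s': 1.0, 'qpos': array([-7.20774588e+01,  1.83117545e+01,  8.96382119e+01,  2.76683097e-04,
        7.20439029e+01, -1.14574306e+00]), 'qvel': array([ 0.07609624,  0.01617959,  0.06792065, -0.03508063,  0.03058977,
       -0.03174681]), 'effort': array([-8.61310236e-04, -4.12362421e+01, -2.32232827e+01,  7.27606053e-02,
        3.77004454e-02, -2.00418378e-05]), 'ee_pos': array([ 187.86147996, -543.47325215,  189.88273667]), 'ee_rot': array([ 1.79993865e+02, -1.40574498e-04,  1.90681990e+01]), 'force': array([-1.38632322, -1.09587676,  0.06833195]), 'torque': array([ 0.01401396, -0.03631586, -0.05134048]), 'gripper_force': 0.0, 'gripper_width': 91.12431609109044}
```

```bash
python3 - <<'E'
import cv2
a=cv2.imread('pics/top0.png')[100:290,150:400]; cv2.imwrite('pics/top0c.png',cv2.resize(a,None,fx=3.1,fy=3.1,interpolation=cv2.INTER_CUBIC))
a=cv2.imread('pics/scene0.png')[130:330,120:390]; cv2.imwrite('pics/scene0c.png',cv2.resize(a,None,fx=2.9,fy=2.9,interpolation=cv2.INTER_CUBIC))
E
```

```text
(no output)
```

View pics/top0c.png

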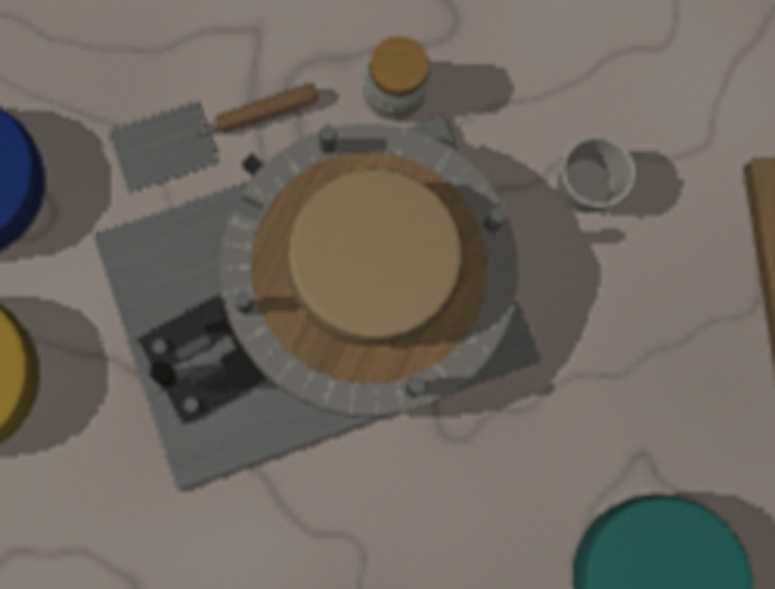

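View pics/scene0c.png

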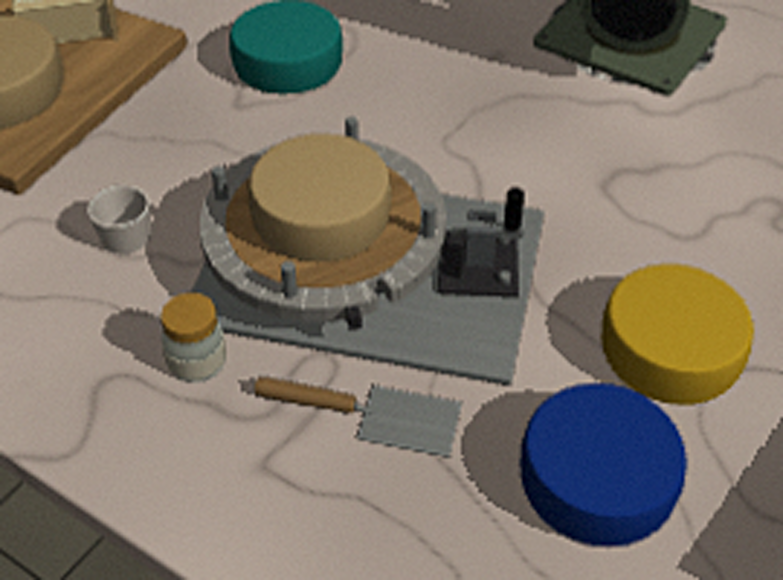

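The top crop shows the platter with the real cheese at about (375,255), and its pegs at (328,135), (243,300), (415,387) and (493,220). The dog is at (252,163), the slot at (255,198) and the black lock knob at (162,372). The scene crop agrees. The blue, turquoise and yellow wheels stand apart from the platter, so they are look-alikes.

```bash
cat > b.py <<'E'
from h import *
from scipy.optimize import least_squares
T=viewer.grab_frame('top');S=viewer.grab_frame('scene')
t=lambda u,v:(u/3.1+150-.34,v/3.1+100-.34); s=lambda u,v:(u/2.9+120-.33,v/2.9+130-.33)
pt=[t(415,385),t(493,216),t(327,132),t(242,297)]; ps=[s(351,122),s(220,172),s(289,265),s(429,212)]
P=[(at(T,a,110)[:2],at(S,b,110)[:2]) for a,b in zip(pt,ps)]
for p in P: print(*p)
off=np.radians([135,225,315,45])
def f(x,w):
    return np.concatenate([x[:2]+114*np.array([np.cos(x[2]+o),np.sin(x[2]+o)])-P[i][j] for i,o in enumerate(off) for j in w])
for w in [(0,),(1,),(0,1)]:
    r=least_squares(f,[590,-98,1.15],args=(w,)); print(w,r.x[:2],np.degrees(r.x[2]),r.fun.round(1))
c=r.x[:2]
for n,q in dict(knobT=at(T,t(161,370),115),knobS=at(S,s(515,192),115),slotT=at(T,(227,165),70),mySlotT=at(T,t(253,198),70),mySlotS=at(S,s(386,284),70),dogT=at(T,t(252,163),60),dogS=at(S,s(353,317),65)).items():
    d=q[:2]-c; print(n,q,np.hypot(*d).round(1),np.degrees(np.arctan2(d[1],d[0])).round(1))
E
python3 b.py
```

```text
[ 480.2 -132. ] [ 480.4 -134.2]
[ 624.3 -198.1] [ 625.  -200.9]
[696.  -57.1] [691.2 -58.5]
[551.5  11.7] [553.4  14.3]
(0,) [588.    -93.875] 64.13879587717243 [ 0.1  0.7  1.1 -3.5 -0.3  0.6 -0.9  2.1]
(1,) [587.5        -94.82499999] 64.07409084217977 [-0.6  2.1 -0.2 -1.7  4.   0.9 -3.2 -1.4]
(0, 1) [587.75       -94.35000001] 64.10643451910353 [-0.2  0.3 -0.4  2.5  0.8 -4.   0.1 -1.2 -0.5  0.1  4.3  1.5 -1.1  1.7
 -3.  -0.9]
knobT [489.   75.9 115. ] 196.8 120.1
knobS [483.5  74.5 115. ] 198.4 121.7
slotT [643.6  18.4  70. ] 125.8 63.6
mySlotT [647.9   6.9  70. ] 117.8 59.3
mySlotS [629.3  12.8  70. ] 114.9 68.8
dogT [683.1   9.1  60. ] 140.7 47.3
dogS [679.5   7.8  65. ] 137.3 48.1
```

Request:
step_arm(plan=[0,0,0,0,0,-0.105,0,0,0,0,0,-0.105,0,0,0,0,0,-0.105,0,0,0,0,0,-0.105,0,0,0,0,0,-0.105], hand=0, newtons=40)

```text
time_s: 1.52
ee_pos: [187.9, -543.5, 189.9]
ee_rot: [180.0, 0.0, 49.4]
force: [0.5, 0.2, -0.3]
gripper_width: 60.8
gripper_force: 0.0
```

Request:
step_arm(plan=[3.3,-0.55,0,0,0,0,3.3,-0.55,0,0,0,0,3.3,-0.55,0,0,0,0,3.3,-0.55,0,0,0,0,3.3,-0.55,0,0,0,0])

```text
time_s: 1.93
ee_pos: [275.5, -399.3, 189.9]
ee_rot: [180.0, -0.0, 49.1]
force: [0.4, -0.2, 0.3]
gripper_width: 27.5
gripper_force: 0.0
```

Request:
step_arm(plan=[3.3,-0.55,0,0,0,0,3.3,-0.55,0,0,0,0,3.3,-0.55,0,0,0,0,3.3,-0.55,0,0,0,0,3.3,-0.55,0,0,0,0])

```text
time_s: 2.35
ee_pos: [362.7, -256.4, 190.1]
ee_rot: [180.0, -0.0, 49.1]
force: [0.8, -1.0, -0.4]
gripper_width: 0.7
gripper_force: 0.0
```

Request:
step_arm(plan=[3.3,-0.55,0,0,0,0,3.3,-0.55,0,0,0,0,3.3,-0.55,0,0,0,0,3.3,-0.55,0,0,0,0,0,0,0,0,0,0])

```text
time_s: 2.77
ee_pos: [434.3, -139.5, 190.0]
ee_rot: [180.0, -0.2, 49.4]
force: [-0.0, -0.5, -0.6]
gripper_width: 0.3
gripper_force: 0.0
```

Request:
step_arm(plan=[1.8,-0.3,0,0,0,0,1.8,-0.3,0,0,0,0,0,0,3,0,0,0,0,0,3,0,0,0,0,0,2,0,0,0])

```text
time_s: 3.18
ee_pos: [449.7, -112.3, 108.0]
ee_rot: [-179.9, 0.1, 49.2]
force: [-0.2, -0.3, -1.3]
gripper_width: 0.1
gripper_force: 0.0
```

Request:
step_arm(plan=[0,0,1.4,0,0,0,0,0,0,0,0,0])

```text
time_s: 3.35
ee_pos: [448.3, -112.3, 93.2]
ee_rot: [-179.7, 0.2, 49.1]
force: [-0.3, 0.2, 0.8]
gripper_width: 0.0
gripper_force: 0.0
```

```bash
python3 - <<'E'
from h import *
ims=[]
for c,(a,b,d,e) in dict(top=(120,150,250,340),scene=(130,170,260,340)).items():
    p=viewer.grab_frame(c); i=p['img'][a:d,b:e,::-1]; ims.append(cv2.resize(i,(600,298) if 0 else (580,int(580*i.shape[0]/i.shape[1])//1),interpolation=3)[:300] if 0 else cv2.resize(i,(400,int(400*i.shape[0]/i.shape[1])),interpolation=3))
h=max(i.shape[0] for i in ims); ims=[cv2.copyMakeBorder(i,0,h-i.shape[0],0,0,0) for i in ims]
cv2.imwrite('pics/m1.png',np.hstack(ims)); print(sensors.state()['ee_pos'])
E
```

```text
[ 450.78613821 -112.89096404   96.01636492]
```

View pics/m1.png

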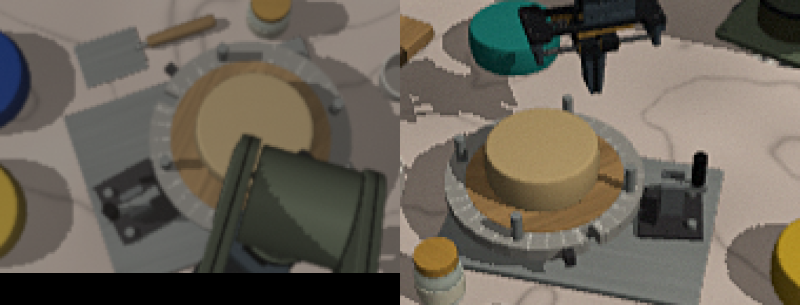

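The fingers stand just behind the near peg, clear of the cheese. Starting the push.

Request:
step_arm(plan=[0.15,0.3,0,0,0,0,0.15,0.3,0,0,0,0,0.1,0.3,0,0,0,0,0.1,0.3,0,0,0,0,0,0.2,0,0,0,0])

```text
time_s: 3.87
ee_pos: [465.6, -118.2, 96.4]
ee_rot: [179.9, -0.0, 49.2]
force: [-0.8, -0.5, 0.7]
gripper_width: 0.5
gripper_force: 0.0
```

Request:
step_arm(plan=[-0.16,0.3,0,0,0,0,-0.16,0.35,0,0,0,0,-0.16,0.35,0,0,0,0,-0.16,0.35,0,0,0,0,-0.16,0.35,0,0,0,0])

```text
time_s: 4.28
ee_pos: [472.4, -135.5, 95.8]
ee_rot: [-180.0, 0.0, 49.1]
force: [0.0, 0.3, -0.2]
gripper_width: 0.5
gripper_force: 0.0
```

Request:
step_arm(plan=[-0.1,0.38,0,0,0,0,-0.1,0.38,0,0,0,0,-0.1,0.38,0,0,0,0,-0.1,0.38,0,0,0,0,-0.1,0.38,0,0,0,0])

```text
time_s: 4.7
ee_pos: [483.6, -151.6, 95.8]
ee_rot: [180.0, 0.0, 49.2]
force: [0.0, 0.3, -0.2]
gripper_width: 0.7
gripper_force: 0.0
```

```bash
cat > loc.py <<'E'
from h import *
p=viewer.grab_frame('top'); s=viewer.grab_frame('scene'); c=np.array([587.7,-94.3])
for n,z in dict(slot=70,peg=110).items():
  for k,q in (('T',p),('S',s)):
    for d in viewer.pinpoint(n,q)[:4]:
        w=at(q,d['location'],z)[:2]-c; print(n,k,np.round(d['location']),round(d['score'],2),np.hypot(*w).round(),np.degrees(np.arctan2(w[1],w[0])).round(1)%360)
st=sensors.state(); print(st['ee_pos'],st['force'],st['time_s'])
E
python3 loc.py
```

```text
slot T [226. 165.] 0.62 129.0 63.9
slot S [252. 232.] 0.66 128.0 64.2
slot S [242. 272.] 0.52 254.0 42.4
peg T [285. 226.] 0.95 121.0 199.9
peg S [239. 171.] 0.68 118.0 203.9
[ 483.24395249 -151.10814327   95.80321985] [0.28221563 0.56566258 0.34481171] 5.0
```

```bash
python3 - <<'E'
from h import *
ims=[]
print(env.finger_overhang)
for c,(a,b,d,e) in dict(top=(140,180,270,340),scene=(110,180,240,320)).items():
    p=viewer.grab_frame(c); i=p['img'][a:d,b:e,::-1]; ims.append(cv2.resize(i,(400,int(400*i.shape[0]/i.shape[1])),interpolation=3))
h=max(i.shape[0] for i in ims); ims=[cv2.copyMakeBorder(i,0,h-i.shape[0],0,0,0) for i in ims]
cv2.imwrite('pics/m2.png',np.hstack(ims))
E
```

```text
14.0
```

View pics/m2.png

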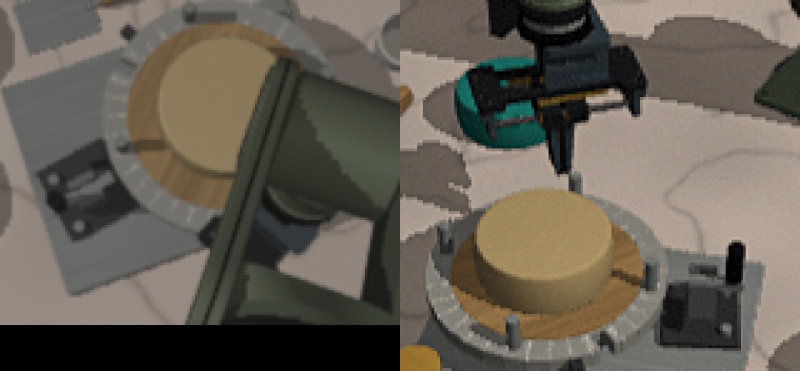

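```bash
python3 - <<'E'
from h import *
p=viewer.grab_frame('scene'); st=sensors.state(); print(st['ee_pos'])
for z in (82,96,110): print(z,at(p,(237,169.5),z))
print([at(p,(241.6,172.3),z) for z in (106,110)])
i=p['img'][140:200,205:285,::-1]; cv2.imwrite('pics/m3.png',cv2.resize(i,None,fx=9,fy=9,interpolation=3))
M=R.from_euler('xyz',p['attitude'],degrees=True).as_matrix()
def pr(P):
    q=M.T@(np.array(P)-p['position']); s=q[:2]/q[2]; s=s*(1+p['k1']*(s@s)); return (s*[p['fx'],p['fy']]+[p['cx'],p['cy']]).round(1), ((s*[p['fx'],p['fy']]+[p['cx'],p['cy']]-[205,140])*9).round()
e=st['ee_pos']
print('tip',pr([e[0],e[1],e[2]-14]))
for z in (70,110): print('peg',z,pr([480,-131.6,z]))
E
```

```text
[ 483.29988586 -151.09502495   95.87608558]
82 [ 450.2 -171.5   82. ]
96 [ 464.  -161.1   96. ]
110 [ 477.8 -150.7  110. ]
[array([ 477.2, -133. ,  106. ]), array([ 481.1, -130.2,  110. ])]
tip (array([236.2, 177. ]), array([280., 333.]))
peg 70 (array([241.7, 181.4]), array([330., 373.]))
peg 110 (array([241.4, 172. ]), array([328., 288.]))
```

View pics/m3.png

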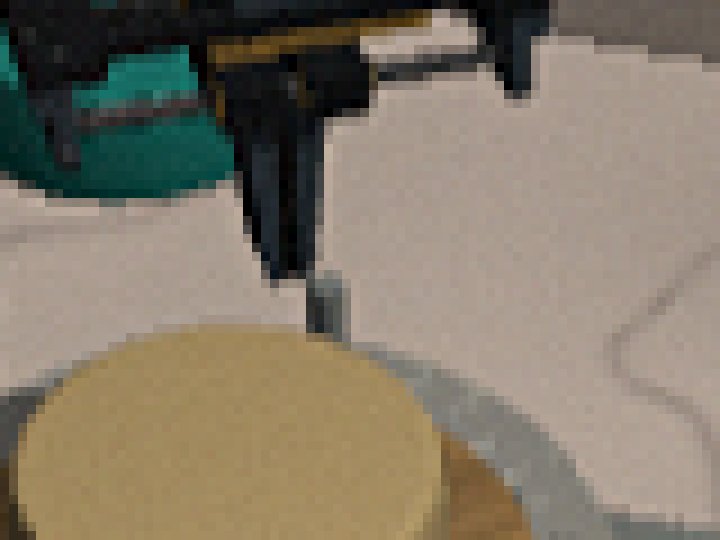

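The drawn tip sits at about (288,280), near z 108. The closed fingertips are therefore well above the nominal 82 and passed over the peg. I'll back off and come down about 20 mm lower.

Request:
step_arm(plan=[0,0,-1.5,0,0,0,0.2,-1.8,0,0,0,0,0.2,-1.8,0,0,0,0,0.2,-1.7,0,0,0,0,0,0,1,0,0,0])

```text
time_s: 5.57
ee_pos: [445.8, -110.4, 102.0]
ee_rot: [180.0, -0.0, 49.2]
force: [-0.0, -0.1, -0.3]
gripper_width: 0.6
gripper_force: 0.0
```

Request:
step_arm(plan=[0,0,0.5,0,0,0,0,0,1,0,0,0,0,0,1,0,0,0,0,0,0,0,0,0])

```text
time_s: 5.9
ee_pos: [446.2, -111.8, 74.3]
ee_rot: [-179.8, 0.1, 49.1]
force: [-0.6, -0.4, 0.0]
gripper_width: 0.6
gripper_force: 0.0
```

```bash
cat > sc.py <<'E'
from h import *
import sys
p=viewer.grab_frame('scene'); i=p['img'][130:230,185:315,::-1]; cv2.imwrite(sys.argv[1],cv2.resize(i,None,fx=6,fy=6,interpolation=3))
print(sensors.state()['ee_pos'],sensors.state()['force'])
M=R.from_euler('xyz',p['attitude'],degrees=True).as_matrix()
e=sensors.state()['ee_pos']
for dz in (-14,0,14):
    q=M.T@(np.array([e[0],e[1],e[2]+dz])-p['position']); s=q[:2]/q[2]; s=s*(1+p['k1']*(s@s)); print(dz,((s*[p['fx'],p['fy']]+[p['cx'],p['cy']]-[185,130])*6).round())
E
python3 sc.py pics/m4.png
```

```text
[ 446.76240898 -112.05471647   75.11244961] [-0.58746829 -0.08817803  0.85108697]
-14 [404. 301.]
0 [404. 282.]
14 [404. 262.]
```

View pics/m4.png

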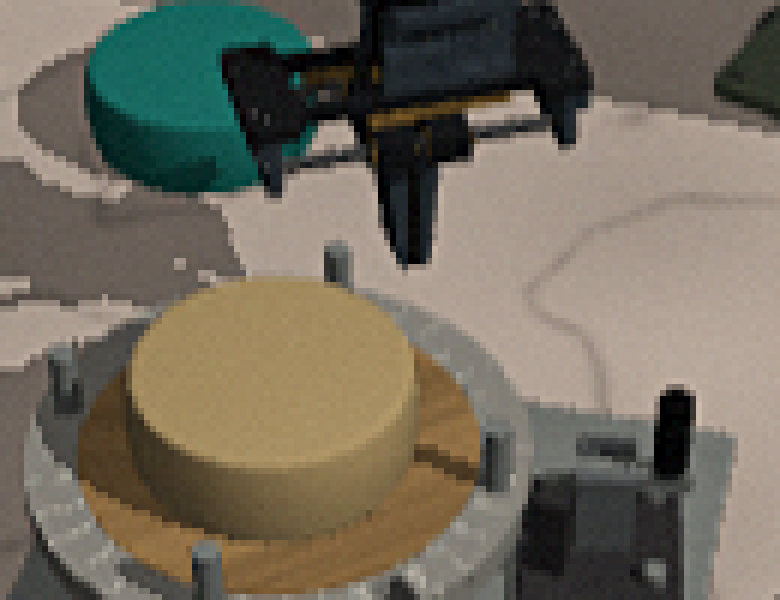

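Here the tip is at (412,265), so z is about 88, below the peg's top. Approaching again.

Request:
step_arm(plan=[0.2,0.4,0,0,0,0,0.2,0.4,0,0,0,0,0.2,0.4,0,0,0,0,0.1,0.4,0,0,0,0,0,0.4,0,0,0,0])

```text
time_s: 6.37
ee_pos: [467.9, -120.1, 76.2]
ee_rot: [179.9, -0.0, 49.2]
force: [-0.1, -0.7, -0.6]
gripper_width: 0.2
gripper_force: 0.0
```

Request:
step_arm(plan=[0,0.2,0,0,0,0,0,0.2,0,0,0,0,-0.1,0.3,0,0,0,0,-0.1,0.3,0,0,0,0,-0.1,0.3,0,0,0,0])

```text
time_s: 6.78
ee_pos: [473.5, -130.7, 75.4]
ee_rot: [-179.9, 0.1, 49.2]
force: [-5.4, 0.5, 0.5]
gripper_width: 0.1
gripper_force: 1.7
```

```bash
python3 loc.py
```

```text
slot S [257. 230.] 0.77 128.0 71.1
slot S [231. 202.] 0.21 12.0 223.7
peg S [235. 170.] 0.86 118.0 210.2
[ 475.44605523 -130.75249763   75.91735701] [-0.96937966  0.82618371  0.18622448] 7.0833
```

Request:
step_arm(plan=[-0.14,0.3,0,0,0,0,-0.14,0.4,0,0,0,0,-0.13,0.4,0,0,0,0,-0.12,0.4,0,0,0,0,-0.12,0.37,0,0,0,0])

```text
time_s: 7.5
ee_pos: [484.8, -148.4, 75.8]
ee_rot: [-180.0, 0.0, 49.2]
force: [-2.6, 0.2, 0.8]
gripper_width: 0.4
gripper_force: 1.2
```

Request:
step_arm(plan=[-0.1,0.39,0,0,0,0,-0.08,0.39,0,0,0,0,-0.06,0.39,0,0,0,0,-0.05,0.4,0,0,0,0,-0.03,0.4,0,0,0,0])

```text
time_s: 7.92
ee_pos: [497.7, -163.4, 75.8]
ee_rot: [-180.0, 0.0, 49.1]
force: [-2.5, -0.7, 0.1]
gripper_width: 0.7
gripper_force: 1.1
```

Request:
step_arm(plan=[-0.02,0.4,0,0,0,0,0,0.4,0,0,0,0,0,0.4,0,0,0,0,0.02,0.4,0,0,0,0,0.03,0.4,0,0,0,0])

```text
time_s: 8.33
ee_pos: [513.3, -176.2, 75.9]
ee_rot: [180.0, -0.0, 49.1]
force: [-1.3, 0.2, 0.6]
gripper_width: 0.2
gripper_force: 0.9
```

```bash
python3 loc.py
```

```text
slot T [220. 194.] 0.58 133.0 101.4
slot S [272. 213.] 0.62 127.0 107.6
peg S [218. 171.] 0.96 123.0 236.8
[ 513.43384595 -175.95404285   76.08969319] [ 0.00537698 -0.35108698 -0.05737606] 8.6333
```

Request:
step_arm(plan=[0.04,0.39,0,0,0,0,0.06,0.39,0,0,0,0,0.08,0.39,0,0,0,0,0.1,0.39,0,0,0,0,0.11,0.39,0,0,0,0])

```text
time_s: 9.05
ee_pos: [530.3, -186.0, 75.8]
ee_rot: [-180.0, 0.0, 49.1]
force: [-3.0, -0.1, 0.8]
gripper_width: 0.4
gripper_force: 0.9
```

Request:
step_arm(plan=[0.04,0.14,0,0,0,0,0.04,0.14,0,0,0,0,0.05,0.14,0,0,0,0,0.05,0.14,0,0,0,0,0.05,0.14,0,0,0,0])

```text
time_s: 9.47
ee_pos: [536.8, -188.5, 75.7]
ee_rot: [-180.0, 0.0, 49.1]
force: [-1.4, 0.3, 0.5]
gripper_width: 0.6
gripper_force: 0.8
```

```bash
python3 loc.py; python3 - <<'E'
from h import *
ims=[]
for c,(a,b,d,e) in dict(top=(140,180,270,310),scene=(160,200,260,330)).items():
    p=viewer.grab_frame(c); i=p['img'][a:d,b:e,::-1]; ims.append(cv2.resize(i,(400,int(400*i.shape[0]/i.shape[1])),interpolation=3))
h=max(i.shape[0] for i in ims); ims=[cv2.copyMakeBorder(i,0,h-i.shape[0],0,0,0) for i in ims]
cv2.imwrite('pics/m5.png',np.hstack(ims))
E
```

```text
slot T [222. 207.] 0.63 136.0 115.8
slot S [276. 208.] 0.66 137.0 118.0
peg S [208. 176.] 0.62 119.0 253.2
peg S [186. 254.] 0.15 248.0 8.7
[ 537.39217519 -188.58609523   75.99937943] [ 0.02968545  0.33694702 -0.53791133] 9.7667
```

View pics/m5.png

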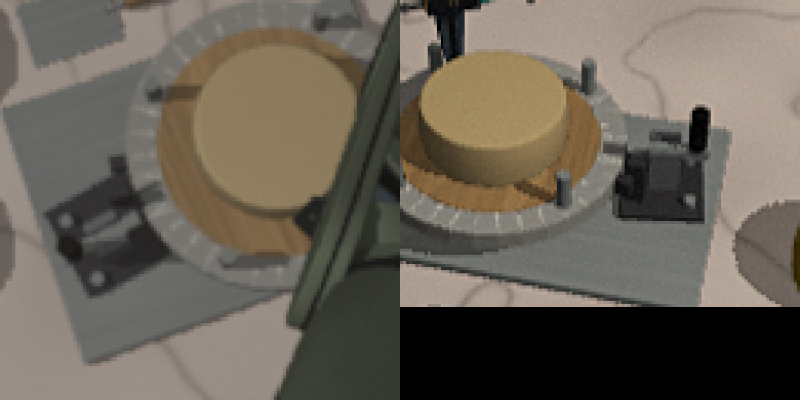

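The dog is now just short of the stop block. Feeling forward in small steps.

Request:
step_arm(plan=[0.06,0.12,0,0,0,0,0.06,0.12,0,0,0,0,0.06,0.12,0,0,0,0])

```text
time_s: 10.12
ee_pos: [540.6, -189.6, 75.9]
ee_rot: [-180.0, 0.0, 49.2]
force: [-2.5, -0.4, 0.3]
gripper_width: -0.1
gripper_force: 0.8
```

Request:
step_arm(plan=[0.05,0.1,0,0,0,0,0.05,0.1,0,0,0,0])

```text
time_s: 10.28
ee_pos: [543.0, -190.1, 75.8]
ee_rot: [-180.0, 0.0, 49.1]
force: [-2.0, 0.5, 0.5]
gripper_width: 0.4
gripper_force: 0.8
```

Request:
step_arm(plan=[0.05,0.1,0,0,0,0,0,0,0,0,0,0])

```text
time_s: 10.45
ee_pos: [544.5, -190.5, 75.8]
ee_rot: [180.0, -0.0, 49.1]
force: [-0.8, -0.4, -0.9]
gripper_width: 0.2
gripper_force: 0.5
```

Request:
step_arm(plan=[0.05,0.1,0,0,0,0,0,0,0,0,0,0])

```text
time_s: 10.62
ee_pos: [545.4, -190.7, 75.8]
ee_rot: [180.0, -0.0, 49.1]
force: [-2.6, -0.2, -0.1]
gripper_width: 0.1
gripper_force: 0.6
```

Request:
step_arm(plan=[0.05,0.1,0,0,0,0,0,0,0,0,0,0])

```text
time_s: 10.78
ee_pos: [546.5, -191.0, 75.9]
ee_rot: [180.0, -0.0, 49.1]
force: [-2.0, 0.7, -0.7]
gripper_width: 0.2
gripper_force: 0.6
```

Request:
step_arm(plan=[0.05,0.1,0,0,0,0,0,0,0,0,0,0])

```text
time_s: 10.95
ee_pos: [547.6, -191.2, 75.8]
ee_rot: [180.0, -0.0, 49.1]
force: [-1.3, 0.5, -0.2]
gripper_width: 0.2
gripper_force: 0.6
```

Request:
step_arm(plan=[0.05,0.1,0,0,0,0,0,0,0,0,0,0])

```text
time_s: 11.12
ee_pos: [548.3, -191.4, 75.8]
ee_rot: [-180.0, 0.0, 49.1]
force: [-3.2, 1.0, 0.0]
gripper_width: 0.2
gripper_force: 1.0
```

Request:
step_arm(plan=[0.05,0.08,0,0,0,0,0,0,0,0,0,0])

```text
time_s: 11.28
ee_pos: [548.4, -191.5, 75.7]
ee_rot: [-179.9, 0.1, 49.2]
force: [-4.6, 0.8, 2.1]
gripper_width: 0.3
gripper_force: 2.1
```

Request:
step_arm(plan=[0.03,0.06,0,0,0,0,0,0,0,0,0,0,0,0,0,0,0,0])

```text
time_s: 11.53
ee_pos: [548.4, -191.5, 75.7]
ee_rot: [-179.8, 0.1, 49.1]
force: [-5.9, 1.3, 2.3]
gripper_width: 0.2
gripper_force: 2.7
```

```bash
python3 loc.py
```

```text
slot T [224. 211.] 0.73 138.0 121.1
slot S [272. 208.] 0.73 126.0 118.5
peg S [205. 178.] 0.86 118.0 260.5
[ 548.38901181 -191.49274789   75.70809243] [-5.63532903  0.7506639   2.70395453] 11.8333
```

The finger stalled at x = 548.4 while the force rose to about 6 N. The platter is against the stop, with the slot at about 120.5°, matching the knob direction. Backing off and lifting.

Request:
step_arm(plan=[0,-0.3,0,0,0,0,-0.3,-0.5,0,0,0,0,-0.3,-0.5,0,0,0,0,0,0,-1.5,0,0,0,0,0,-3,0,0,0])

```text
time_s: 12.25
ee_pos: [533.6, -186.8, 118.2]
ee_rot: [-179.6, 0.1, 49.1]
force: [0.9, -1.4, -0.5]
gripper_width: 0.5
gripper_force: 0.0
```

Request:
step_arm(plan=[0,0,-3,0,0,0,0,0,-3,0,0,0.08,0,0,-1.5,0,0,0.08,0,0,0,0,0,0.08,0,0,0,0,0,0.08])

```text
time_s: 12.67
ee_pos: [537.3, -188.1, 197.9]
ee_rot: [179.8, -0.2, 30.6]
force: [-0.9, 0.7, 0.2]
gripper_width: 0.4
gripper_force: 0.0
```

Request:
step_arm(plan=[0,0,0,0,0,0])

```text
time_s: 12.75
ee_pos: [536.6, -187.9, 196.6]
ee_rot: [179.9, -0.1, 30.7]
force: [0.9, -0.2, -0.8]
gripper_width: 0.4
gripper_force: 0.0
```

```bash
cat > go.py <<'E'
from h import *
import sys
st=sensors.state(); t=np.array([float(v) for v in sys.argv[1:4]])
print(st['ee_pos'],st['ee_rot'],'tool shift cm',(R.from_euler('xyz',st['ee_rot'],degrees=True).inv().apply(t-st['ee_pos'])/10).round(2))
E
python3 go.py 465.2 112.1 200; python3 loc.py
```

```text
[ 536.63848714 -187.8948288   196.61905009] [ 1.79886322e+02 -1.01669364e-01  3.07425746e+01] tool shift cm [  9.2  -29.43  -0.38]
slot T [224. 211.] 0.92 137.0 121.2
slot S [274. 204.] 0.78 132.0 125.4
peg S [206. 175.] 0.91 128.0 254.6
peg S [295. 211.] 0.15 199.0 104.5
[ 536.19140007 -187.79415309  195.60810096] [-0.99882903 -0.80950656 -0.62119889] 13.05
```

10 rows: x 0.92, y −2.94.

Request:
step_arm(plan=[0.92,-2.94,0,0,0,0,0.92,-2.94,0,0,0,0,0.92,-2.94,0,0,0,0,0.92,-2.94,0,0,0,0,0.92,-2.94,0,0,0,0])

```text
time_s: 13.47
ee_pos: [500.0, -36.8, 195.7]
ee_rot: [-180.0, -0.0, 30.8]
force: [0.3, 0.9, 0.3]
gripper_width: 0.6
gripper_force: 0.0
```

Request:
step_arm(plan=[0.92,-2.94,0,0,0,0,0.92,-2.94,0,0,0,0,0.92,-2.94,0,0,0,0,0.92,-2.94,0,0,0,0,0.92,-2.94,0,0,0,0])

```text
time_s: 13.88
ee_pos: [464.1, 113.2, 195.8]
ee_rot: [180.0, -0.0, 30.8]
force: [0.8, 0.5, -0.1]
gripper_width: 0.5
gripper_force: 0.0
```

Request:
step_arm(plan=[0,0,0,0,0,0,0,0,0,0,0,0])

```text
time_s: 14.05
ee_pos: [464.4, 112.9, 195.8]
ee_rot: [180.0, 0.0, 31.0]
force: [0.6, -0.2, 0.2]
gripper_width: 0.4
gripper_force: 0.0
```

```bash
python3 go.py 465.2 112.1 76
```

```text
[464.35732444 112.92352449 195.77408544] [1.79981878e+02 2.96251804e-03 3.10260794e+01] tool shift cm [ 0.03  0.11 11.98]
```

Request:
step_arm(plan=[0,0,3,0,0,0,0,0,3,0,0,0,0,0,3,0,0,0,0,0,2,0,0,0,0,0,1,0,0,0])

```text
time_s: 14.47
ee_pos: [463.0, 110.1, 73.0]
ee_rot: [-179.9, 0.3, 30.8]
force: [-1.3, -0.1, 0.1]
gripper_width: 0.5
gripper_force: 0.0
```

Request:
step_arm(plan=[0,0,0,0,0,0])

```text
time_s: 14.55
ee_pos: [463.0, 110.2, 73.3]
ee_rot: [-179.9, 0.3, 30.8]
force: [-0.7, -0.2, 0.9]
gripper_width: 0.7
gripper_force: 0.0
```

```bash
python3 sc.py pics/m6.png
```

```text
[464.22753943 110.57965699  74.84496721] [-0.33969674 -0.16913304 -0.10484062]
-14 [745. 478.]
0 [748. 459.]
14 [751. 439.]
```

View pics/m6.png

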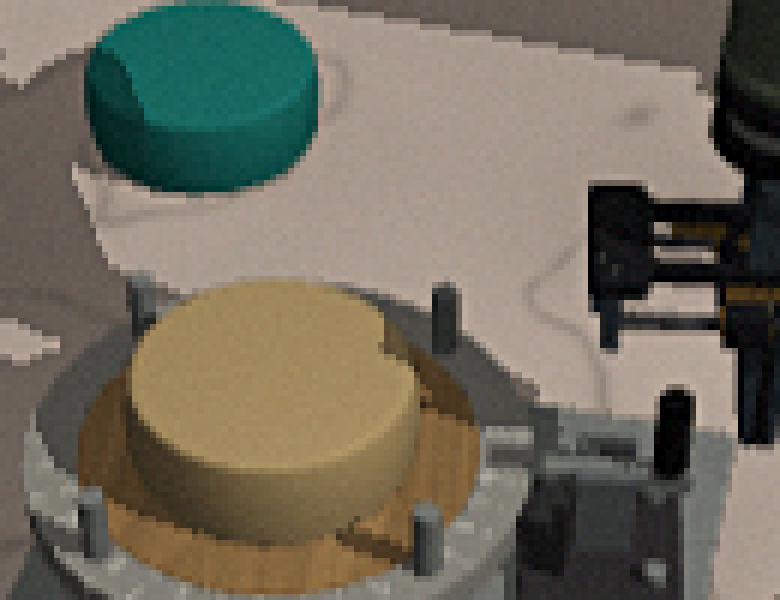

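The slot now faces the tongue. The finger at (757,440) stands outside the knob at (675,435) and in line with it. Pushing in.

Request:
step_arm(plan=[0,0.4,0,0,0,0,0,0.4,0,0,0,0,0,0.4,0,0,0,0,0,0.4,0,0,0,0,0,0.2,0,0,0,0])

```text
time_s: 15.02
ee_pos: [474.7, 95.8, 76.4]
ee_rot: [180.0, -0.1, 30.8]
force: [-0.7, -0.8, -0.3]
gripper_width: 0.5
gripper_force: 0.0
```

Request:
step_arm(plan=[0,0.15,0,0,0,0,0,0.15,0,0,0,0,0,0.15,0,0,0,0,0,0.15,0,0,0,0,0,0.15,0,0,0,0])

```text
time_s: 15.43
ee_pos: [477.5, 90.2, 75.9]
ee_rot: [-180.0, 0.0, 30.8]
force: [-0.5, 0.9, 0.5]
gripper_width: 0.5
gripper_force: 1.1
```

Request:
step_arm(plan=[0,0.15,0,0,0,0,0,0.15,0,0,0,0,0,0.1,0,0,0,0,0,0,0,0,0,0])

```text
time_s: 15.77
ee_pos: [479.8, 86.3, 75.8]
ee_rot: [180.0, 0.0, 30.8]
force: [0.1, 1.5, 0.9]
gripper_width: 0.3
gripper_force: 0.8
```

Request:
step_arm(plan=[0,0.15,0,0,0,0,0,0.15,0,0,0,0,0,0.1,0,0,0,0,0,0,0,0,0,0])

```text
time_s: 16.1
ee_pos: [481.9, 82.8, 75.8]
ee_rot: [180.0, 0.0, 30.8]
force: [-1.2, 0.4, 1.3]
gripper_width: 0.8
gripper_force: 0.8
```

Request:
step_arm(plan=[0,0.15,0,0,0,0,0,0.15,0,0,0,0,0,0.1,0,0,0,0,0,0,0,0,0,0])

```text
time_s: 16.43
ee_pos: [483.9, 79.3, 75.8]
ee_rot: [180.0, 0.0, 30.8]
force: [-1.4, 0.4, 1.5]
gripper_width: 0.2
gripper_force: 0.7
```

Request:
step_arm(plan=[0,0.15,0,0,0,0,0,0.15,0,0,0,0,0,0,0,0,0,0])

```text
time_s: 16.68
ee_pos: [485.5, 76.7, 75.8]
ee_rot: [180.0, 0.0, 30.8]
force: [-1.7, 0.5, 0.8]
gripper_width: 0.5
gripper_force: 0.7
```

Request:
step_arm(plan=[0,0.15,0,0,0,0,0,0.15,0,0,0,0,0,0,0,0,0,0])

```text
time_s: 16.93
ee_pos: [487.0, 74.1, 75.8]
ee_rot: [180.0, 0.0, 30.8]
force: [-0.9, 1.3, 1.0]
gripper_width: 0.4
gripper_force: 0.7
```

Request:
step_arm(plan=[0,0.1,0,0,0,0,0,0.1,0,0,0,0,0,0,0,0,0,0])

```text
time_s: 17.18
ee_pos: [488.0, 72.5, 75.8]
ee_rot: [180.0, 0.0, 30.8]
force: [-1.2, 1.0, 1.5]
gripper_width: 0.4
gripper_force: 0.8
```

Request:
step_arm(plan=[0,0.1,0,0,0,0,0,0.1,0,0,0,0,0,0,0,0,0,0])

```text
time_s: 17.43
ee_pos: [488.2, 72.1, 75.8]
ee_rot: [-179.8, 0.0, 30.7]
force: [-4.1, 5.6, 2.6]
gripper_width: 0.5
gripper_force: 3.5
```

Request:
step_arm(plan=[0,0.1,0,0,0,0,0,0,0,0,0,0])

```text
time_s: 17.6
ee_pos: [488.2, 72.0, 75.8]
ee_rot: [-179.7, 0.0, 30.7]
force: [-5.0, 8.2, 2.7]
gripper_width: 0.4
gripper_force: 4.9
```

The lock stalled firmly at r ≈ 193.8 after about 24 mm of travel, with roughly 9.6 N of push. That is fully home, so I'm retreating and checking.

Request:
step_arm(plan=[0,-0.5,0,0,0,0,0,-1,0,0,0,0,0,-1.5,0,0,0,0,0,-1,0,0,0,0,0,0,-2,0,0,0])

```text
time_s: 18.02
ee_pos: [465.3, 105.2, 93.1]
ee_rot: [-179.9, 0.4, 30.9]
force: [-0.0, -0.6, -0.2]
gripper_width: 0.5
gripper_force: 0.0
```

Request:
step_arm(plan=[0,0,-3,0,0,0,0,0,-3,0,0,0,0,0,-3,0,0,0,0,0,-2,0,0,0,0,0,0,0,0,0])

```text
time_s: 18.43
ee_pos: [472.0, 105.3, 210.5]
ee_rot: [179.8, -0.6, 30.8]
force: [0.4, -0.3, 0.9]
gripper_width: 0.4
gripper_force: 0.0
```

Request:
step_arm(plan=[0,0,0,0,0,0,0,0,0,0,0,0,0,0,0,0,0,0])

```text
time_s: 18.68
ee_pos: [468.0, 104.4, 204.3]
ee_rot: [-180.0, 0.2, 30.8]
force: [-1.2, 1.2, -0.9]
gripper_width: 0.6
gripper_force: 0.0
```

```bash
python3 loc.py; python3 sc.py pics/m7.png
```

```text
slot T [227. 210.] 0.72 129.0 121.5
slot S [274. 204.] 0.62 131.0 124.6
peg T [312. 196.] 0.77 116.0 253.2
peg S [206. 173.] 0.79 132.0 252.7
[468.84707829 104.45276043 205.33277749] [-0.0833021   0.03154628 -0.05782218] 18.9833
[468.93593311 104.45310238 205.46087056] [-0.68712344 -0.72122292  0.79959197]
-14 [756. 284.]
0 [759. 261.]
14 [762. 238.]
```

View pics/m7.png

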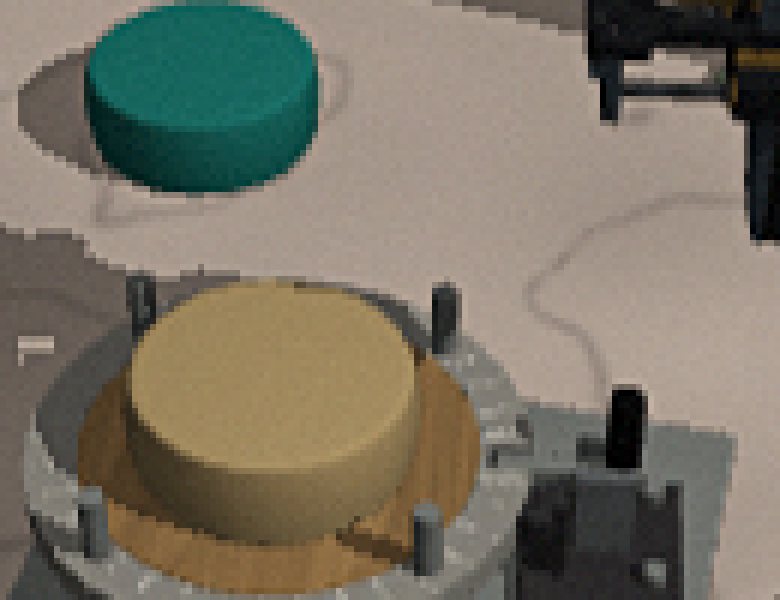

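The knob has moved inward from about (675,390) to (628,390), the tongue sits in the slot, the cheese hasn't moved and the hand is clear.

```bash
python3 -c "
from workcell import env; print(env.job_done())"
```

```text
the job is handed in; nothing more can be done
None
```

I turned the platter gently against the index stop (about 6 N at the peg), pushed the lock fully home in the slot (about 24 mm), left the cheese and bystanders untouched, moved the hand clear, and handed the job in at about 19 s; no verdict came back.

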